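# Lock the engraver's turntable with its index pin

### The job

Lock the engraver's turntable so that it can no longer swing under the tool: take the index pin out of its parking block, put it through the hole in the round top until it stops on the plate beneath, then, keeping a light pressure on it, swing the top round until you feel the pin drop into one of the sockets hidden underneath. Leave the pin fully home, its collar flat on the top; never force it, and do not disturb the tools lying beside the work.

Things in the scene. Friction and masses are not known exactly. Their poses are not given: they have to be found in the camera images.
- pin_mid (a point): Centre of the loose steel index pin (70 g, 54 mm long, upright; z up its axis), half-way up. Above its nose: taper from 3 to 10 mm diameter up to 5 mm, oiled 10 mm shank up to 21 mm, 18 mm collar from 21 to 24 mm, knurled grip of 16 mm diameter from 24 to 54 mm, to be held from above. At first it stands in the parking block.
- pin_tip (a point): Nose of the index pin, the lowest point on its axis, 27 mm below pin_mid; z points up along the pin.
- top_hole (a point): Centre of the mouth of the only hole in the turntable's round steel top, level with its upper face, 30.5 mm above the bench. The hole is 11.5 mm wide, goes straight through the 10 mm thick top, 58 mm from the turning axis, and moves as the top turns; x points away from the axis, z up. With the pin fully home the nose lies 21 mm below this point.
- top_axis (a point): Centre of the turntable's round top (150 mm diameter) on its upright turning axis, level with the upper face. A work holder of 54 mm diameter, about 20 mm high, with a brass plate stands there and turns with it. x points to the hole, z up.
- turntable_base: Grey base, fixed to the bench; origin on the bench below the turning axis; flange 166 mm wide with three screw lugs. Parking block (26 mm square, 24 mm high) 102 mm from the axis on its -x side, towards the robot: the pin stands in its 11.5 mm hole, 22 mm deep, collar on the block. The base carries the hidden index plate described under the index pin.
- index_pin: The index pin; origin at its nose. Put through the top's hole it stops on a hidden flat index plate, 10.5 mm below the top's upper face. That plate has four sockets a quarter turn apart (12 mm wide, 12 mm deep, 58 mm from the axis) at an unknown angle: none is under the hole at the start; turning the top either way by at most 80 degrees brings one there.
- graver: Bystander: graver with a wooden handle, 125 mm long, lying left of the turntable; origin under its middle.
- loupe: Bystander: black folding loupe, 50 mm long, lying left of the turntable; origin under its middle.
- tweezers: Bystander: steel tweezers, 124 mm long, lying behind the turntable; origin under their middle.
- turntable_top (a joint): Angle of the round top on the base, growing anticlockwise seen from above; the line from axis to hole is the base's x axis turned by this angle. It can be swung round by the pin in its hole and stays where left; turning it takes about 2 N at the hole, more with the pin pressed down.

How it is judged:
By the outcome, as a careful person would: the job done as asked, in the order asked, and still so for the second after the job is handed in, with the robot touching nothing.
It also fails if it takes over 64 s, if anything falls off the work surface, if the arm or the gripper's body presses on something with over 40 N, if the wrist force passes 120 N, or if a joint passes its speed limit or range.

### The arm

A 6-joint arm with a two-finger parallel gripper is mounted at the origin on a cart in front of the work surface, level with it; the furniture and walls round the work are solid. World frame = base frame: x ahead of the robot, y to its left, z up, the work surface at z = 0. Lengths are in mm, angles in rad, forces in N, time in s.
With the tool pointing down it reaches from about 275 to 1000 mm from the base axis. Payload 8.4 kg.
Tool frame: the origin (TCP) lies midway between the tips of the shut fingers; the grasp point (between the pads) lies 19 mm behind it; z points along the fingers, y is the line along which they close (so a half turn about z gives the same grasp; the last joint's range is limited). The gripper opens to 85 mm and grips with 20 to 120 N. Pads are 22 mm wide; open, the fingers measure 114 mm over their backs; the gripper's body (76 mm by 85 mm) begins 54 mm behind the grasp point. The pads swing forward as they close: fully open they stand 13 mm farther back than shut.
Start: joints at [-1.197, 0.353, 1.633, -0, 1.155, -0.002], TCP at [229.384, -581.387, 231.281] pointing down, gripper open.
Joint ranges: [-2.63, 2.63], [-0.92, 2.1], [0.06, 2.66], [-1.3, 4.44], [0, 2.69], [-3.02, 3.02]. Speed limits (rad/s): [2.22, 2.22, 2.79, 3.14, 3.14, 3.14].

### API

Orientations are given as [roll, pitch, yaw] about the fixed x, y, z axes, in that order (R = Rz(yaw) Ry(pitch) Rx(roll)).
In Python, from rig import monitor, imaging, r gives the robot as it stands.
- The arm moves only by the tool drive_tool, never from a script. Its argument "plan" is a list of rows, each an object of numbers: "x", "y", "z": the shift along the tool's x, y, z in units of 50 mm (1.0 is 50 mm); "ax", "ay", "az": the turn, a rotation vector about the tool's x, y, z in units of 6 degrees (1.0 is 6 degrees); "hand": the finger opening in mm, from 0 to 85.4. In form: [{"x": .., "y": .., "z": .., "ax": .., "ay": .., "az": .., "hand": ..}, ...]. A call has 1 to 8 rows; each row is the pose to reach, as a shift and turn from the pose commanded when the call began, along the tool's axes at that moment; what a row does not reach only later rows make up. A row lasts 1/10 s, in which the tool goes at most 50 mm and 8.59 degrees, less where a joint would pass 70% of its speed; a pose out of reach is approached as far as the arm can. A call with a gripper value outside its range is refused whole. The fingers move at their own pace and stop on an object; "grip_force" is the grip in N (left out, the last holds). Time passes only in rows, so rows that repeat a pose let the fingers close. It gives the time, the measured TCP pose, the force, the opening and the grip force at its end, in the units of the state.
- monitor.sense(): the state, without advancing time (a new reading comes with each control period).
- imaging.grab_frame(name): name is "scene" or "side" or "wrist"; returns the picture (384x512x3 uint8, red, green, blue); there is no depth.
- imaging.camera_info(name): a dict with "mtx" (3x3 intrinsics, pixels), "R" (3x3) and "t" (3): a world point X has camera coordinates R X + t. Camera axes: x right, y down, z forward; pixel columns grow to the right and rows downward; lengths in mm; the calibration is good to about 2 mm. A picture is of the moment at which its call begins: read the wrist's pose just before it. camera_info takes no time and is no camera call; for the wrist camera it gives the pose at the moment of the call.
- r.sign_off(): hands the job in; it is judged then, once.
The state is a dict: "clock": time; "qpos": joint angles; "qvel": joint speeds; "joint_efforts": joint torques, N m; "eef_pos": TCP position; "tcp_rot": TCP orientation; "contact_force": force on the tool from outside, world axes, zero at the start; "wrist_torque": the same for the moment, N m; "opening": opening from 0.0 (shut) to 1.0 (fully open); "grasp_force": force on a finger pad.
Only numpy, scipy, OpenCV 4.12 (cv2) and the standard library are available. Lean on these libraries where they do the work, as an engineer would, in place of code of your own. Each camera call takes 0.05 s, during which the arm holds its last target. There are 200 camera calls.

## Working session

There is one attempt and no reset: what is moved stays moved. The work goes in short steps, Python scripts to look and compute and a tool call to move; the robot and the scene stay as the last step left them, time stands still between calls to the robot, and variables do not carry over. Pictures are saved under pics/ and viewed, at most 10 in all, crops included, and the job is handed in when it is done.

Besides the shell and the picture viewer there is one more tool, called after "Request:" as name(argument=value, ...), one argument or row to a line, values as JSON. drive_tool: Moves the arm, as the interface text tells. Its arguments: {"type":"object","properties":{"plan":{"type":"array","items":{"type":"object","properties":{"x":{"type":"number"},"y":{"type":"number"},"z":{"type":"number"},"ax":{"type":"number"},"ay":{"type":"number"},"az":{"type":"number"},"hand":{"type":"number"}}}},"grip_force":{"type":"number"}},"required":["plan"]}

```bash
mkdir -p pics; ls; python3 - <<'E'
from rig import monitor, imaging, r
import cv2, numpy as np
s=monitor.sense(); print(s)
ims=[]
for n in("scene","side"):
    im=imaging.grab_frame(n)[:,:,::-1]; cv2.imwrite(f"pics/{n}0.png",im)
    c=imaging.camera_info(n); print(n,np.round(c["mtx"],1).tolist(),np.round(c["R"],3).tolist(),np.round(c["t"],1).tolist())
E
```

```text
pics
{'clock': 0.0, 'qpos': array([-1.19740373e+00,  3.53655914e-01,  1.63411974e+00,  3.43746194e-07,
        1.15519909e+00, -2.39560250e-03]), 'qvel': array([-0.00108857, -0.00126933, -0.00027534, -0.0002355 , -0.00053571,
        0.00025384]), 'joint_efforts': array([-1.01549398e-03, -6.05268216e+01, -3.42068124e+01,  3.18296919e-06,
        9.27800807e-03, -9.51486186e-06]), 'eef_pos': array([ 229.21066825, -580.95004566,  230.5629884 ]), 'tcp_rot': array([-3.14021056e+00, -3.62523653e-06,  3.75788053e-01]), 'contact_force': array([-0.67653198, -0.11412564,  0.25440618]), 'wrist_torque': array([6.09345135e-03, 4.32598985e-02, 8.87209277e-05]), 'grasp_force': 0.0, 'opening': 1.000809435121899}
scene [[417.0, 0.0, 258.1], [0.0, 417.0, 196.6], [0.0, 0.0, 1.0]] [[-0.677, -0.736, -0.015], [-0.557, 0.526, -0.643], [0.48, -0.427, -0.766]] [435.2, 313.9, 654.1]
side [[470.5, 0.0, 262.3], [0.0, 470.5, 189.5], [0.0, 0.0, 1.0]] [[0.917, -0.399, 0.013], [-0.25, -0.601, -0.759], [0.311, 0.693, -0.65]] [-507.1, 228.3, 711.4]
```

View pics/scene0.png

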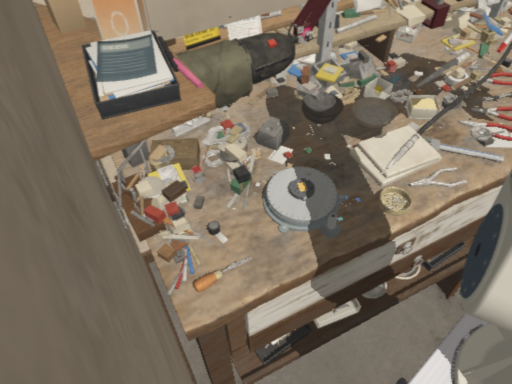

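View pics/side0.png

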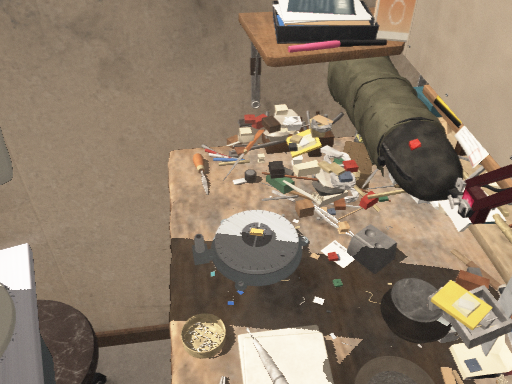

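Scene view: the turntable is at about (302,195) and the pin and block at (332,228). Side view: the disc is at about (258,245) and the pin at (199,243). I'll enlarge both and get rough positions.

```bash
cat > h.py <<'E'
import numpy as np, cv2
from rig import monitor, imaging
def ray(c,u,v):
    d=c["R"].T@np.linalg.inv(c["mtx"])@np.array([u,v,1.]); o=-c["R"].T@c["t"]; return o,d
def onz(c,u,v,z):
    o,d=ray(c,u,v); return o+d*(z-o[2])/d[2]
def proj(c,X):
    p=c["mtx"]@(c["R"]@np.array(X,float)+c["t"]); return p[:2]/p[2]
E
python3 - <<'E'
from h import *
a=cv2.imread("pics/scene0.png")[155:245,250:360]; b=cv2.imread("pics/side0.png")[195:295,180:315]
cv2.imwrite("pics/z.png",np.hstack([cv2.resize(a,(400,400*90//110*1)),cv2.resize(b,(400,327))]))
S=imaging.camera_info("scene");D=imaging.camera_info("side")
print(onz(S,303,190,30.5),onz(D,257,238,30.5),"pin",onz(S,333,220,30),onz(D,199,237,40))
E
```

```text
[528.47182995 -26.61221253  30.5       ] [531.71641465 -24.11453574  30.5       ] pin [431.86046658 -12.5682283   30.        ] [435.0783516    9.27327298  40.        ]
```

View pics/z.png

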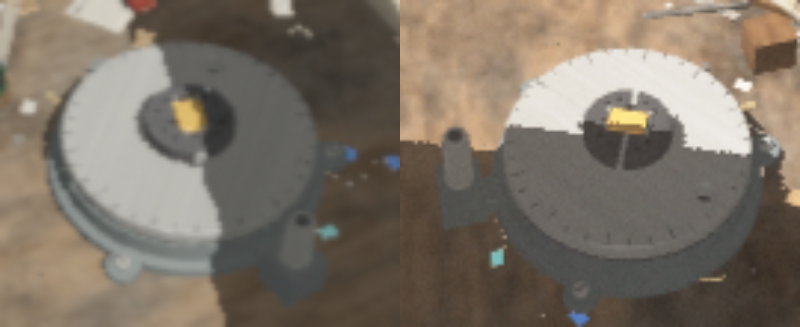

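```bash
python3 - <<'E'
from h import *
S=imaging.camera_info("scene");D=imaging.camera_info("side")
print("hole",onz(S,309.1,174.3,30.5),onz(D,282.6,255.2,30.5),"pintop",onz(S,333.1,215.2,57),onz(D,199.2,235.7,57))
W=imaging.camera_info("wrist");s=monitor.sense()
print(W,-W["R"].T@W["t"],s["eef_pos"])
E
```

```text
hole [550.91082265 -69.96273186  30.5       ] [556.47834333 -78.56497217  30.5       ] pintop [428.4456152   -3.87003977  57.        ] [432.54554152  -3.92780017  57.        ]
{'mtx': array([[273.96677823,   0.        , 251.91781906],
       [  0.        , 273.96677823, 191.38212181],
       [  0.        ,   0.        ,   1.        ]]), 'R': array([[ 0.36730405, -0.93010023, -0.00114295],
       [-0.87851802, -0.34733684,  0.3279683 ],
       [-0.30544038, -0.11945998, -0.94468804]]), 't': array([-624.33543167,  -43.60043587,  381.99828658])} [ 307.69486449 -550.20505484  374.4551885 ] [ 229.23926189 -580.99390288  230.65328823]
```

Both views agree: axis at about (530,-25), hole at (554,-77), 57 mm from the axis, and pin at (430.5,-4), 102 mm from the axis. I'll move over the pin with the tool's x axis radial, at yaw 2.93.

Request:
drive_tool(
  plan=[
    {"x": 8,"y": -9.25,"z": 0.8,"az": -24.4,"hand": 45},
    {"x": 8,"y": -9.25,"z": 0.8,"az": -24.4,"hand": 45},
    {"x": 8,"y": -9.25,"z": 0.8,"az": -24.4,"hand": 45},
    {"x": 8,"y": -9.25,"z": 0.8,"az": -24.4,"hand": 45},
    {"x": 8,"y": -9.25,"z": 0.8,"az": -24.4,"hand": 45},
    {"x": 8,"y": -9.25,"z": 0.8,"az": -24.4,"hand": 45},
    {"x": 8,"y": -9.25,"z": 0.8,"az": -24.4,"hand": 45},
    {"x": 8,"y": -9.25,"z": 0.8,"az": -24.4,"hand": 45},
  ],
)

```text
invalid input
```

```bash
cat >> h.py <<'E'
from scipy.spatial.transform import Rotation as Ro
def to(x,y,z,yaw):
    s=monitor.sense(); R=Ro.from_euler("xyz",s["tcp_rot"]); T=Ro.from_euler("xyz",[np.pi,0,yaw])
    print("pos",np.round(s["eef_pos"],1),"rot",np.round(s["tcp_rot"],3),"F",np.round(s["contact_force"],1),"t",round(s["clock"],2))
    print("shift",np.round(R.inv().apply(np.array([x,y,z])-s["eef_pos"])/50,3),"turn",np.round(np.degrees((R.inv()*T).as_rotvec())/6,2))
E
python3 -c "
from h import *
to(431,-4,190,2.93)"
```

```text
pos [ 229.2 -581.   230.7] rot [-3.14   0.     0.376] F [ 0.5  1.  -0. ] t 0.1
shift [ 7.989 -9.252  0.824] turn [-0.000e+00 -1.000e-02 -2.439e+01]
```

Request:
drive_tool(
  plan=[
    {"x": 0.8,"y": -0.92,"z": 0.08,"ax": 0,"ay": 0,"az": -1.4,"hand": 45},
    {"x": 1.6,"y": -1.85,"z": 0.16,"ax": 0,"ay": 0,"az": -2.8,"hand": 45},
    {"x": 2.4,"y": -2.77,"z": 0.24,"ax": 0,"ay": 0,"az": -4.2,"hand": 45},
    {"x": 3.2,"y": -3.7,"z": 0.32,"ax": 0,"ay": 0,"az": -5.6,"hand": 45},
    {"x": 4,"y": -4.6,"z": 0.4,"ax": 0,"ay": 0,"az": -7,"hand": 45},
    {"x": 4.8,"y": -5.5,"z": 0.48,"ax": 0,"ay": 0,"az": -8.4,"hand": 45},
    {"x": 5.6,"y": -6.5,"z": 0.56,"ax": 0,"ay": 0,"az": -9.8,"hand": 45},
    {"x": 6.4,"y": -7.4,"z": 0.64,"ax": 0,"ay": 0,"az": -11.2,"hand": 45},
  ],
  grip_force=40,
)

```text
clock: 0.9
eef_pos: [361.6, -202.9, 205.0]
tcp_rot: [3.141, 0.0, 1.554]
contact_force: [1.1, 0.6, 0.0]
opening: 0.53
grasp_force: 0.0
```

```bash
python3 -c "
from h import *
to(431,-4,190,2.93)"
```

```text
pos [ 361.6 -202.9  205. ] rot [3.141 0.    1.554] F [1.1 0.6 0. ] t 0.9
shift [4.    1.321 0.301] turn [  0.     0.   -13.14]
```

Request:
drive_tool(
  plan=[
    {"x": 0.5,"y": 0.2,"z": 0.04,"ax": 0,"ay": 0,"az": -1.4,"hand": 45},
    {"x": 1,"y": 0.35,"z": 0.08,"ax": 0,"ay": 0,"az": -2.8,"hand": 45},
    {"x": 1.5,"y": 0.5,"z": 0.12,"ax": 0,"ay": 0,"az": -4.2,"hand": 45},
    {"x": 2,"y": 0.7,"z": 0.16,"ax": 0,"ay": 0,"az": -5.6,"hand": 45},
    {"x": 2.5,"y": 0.85,"z": 0.2,"ax": 0,"ay": 0,"az": -7,"hand": 45},
    {"x": 3,"y": 1,"z": 0.24,"ax": 0,"ay": 0,"az": -8.4,"hand": 45},
    {"x": 3.5,"y": 1.15,"z": 0.28,"ax": 0,"ay": 0,"az": -9.8,"hand": 45},
    {"x": 4,"y": 1.3,"z": 0.3,"ax": 0,"ay": 0,"az": -11.2,"hand": 45},
  ],
  grip_force=40,
)

```text
clock: 1.7
eef_pos: [431.0, -5.2, 189.9]
tcp_rot: [-3.141, -0.0, 2.728]
contact_force: [1.4, -1.1, 0.1]
opening: 0.527
grasp_force: 0.0
```

Request:
drive_tool(
  plan=[
    {"x": 0,"y": 0,"z": 0,"ax": 0,"ay": 0,"az": -1.3,"hand": 45},
    {"x": 0,"y": 0,"z": 0,"ax": 0,"ay": 0,"az": -1.9,"hand": 45},
    {"x": 0,"y": 0,"z": 0,"ax": 0,"ay": 0,"az": -1.9,"hand": 45},
    {"x": 0,"y": 0,"z": 0,"ax": 0,"ay": 0,"az": -1.9,"hand": 45},
  ],
)

```text
clock: 2.1
eef_pos: [430.9, -6.3, 190.1]
tcp_rot: [-3.142, -0.0, 2.918]
contact_force: [-0.6, 0.6, -0.5]
opening: 0.526
grasp_force: 0.0
```

```bash
python3 -c "
from h import *
to(431,-4,60,2.93)
im=imaging.grab_frame('wrist')[:,:,::-1]; cv2.imwrite('pics/w1.png',im)
W=imaging.camera_info('wrist'); np.savez('w1.npz',**W)
for P in [(431,-4,57),(554,-77,30.5),(530,-25,30.5)]: print(proj(W,P))
"
```

```text
pos [430.9  -6.3 190.1] rot [-3.142 -0.     2.918] F [-0.6  0.6 -0.5] t 2.1
shift [0.007 0.046 2.601] turn [-0.   -0.   -0.11]
[254.34722051 181.0823145 ]
[220.29271758 274.68369004]
[255.06512077 251.40985492]
```

View pics/w1.png

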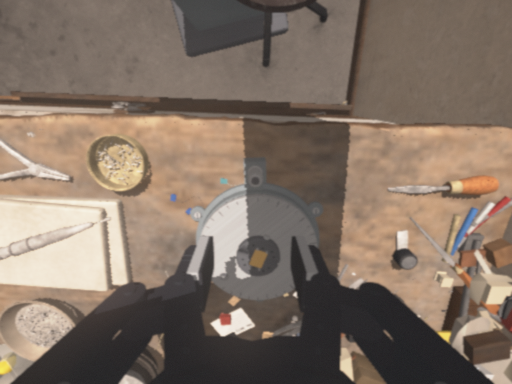

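The pin top is at about (256,181), close to the predicted (254,181). I'll enlarge the crop to refine the pin and disc.

```bash
python3 - <<'E'
from h import *
im=cv2.imread('pics/w1.png'); c=im[150:310,185:330]
c=np.clip(c.astype(float)*1.6,0,255).astype(np.uint8)
cv2.imwrite('pics/w1z.png',cv2.resize(c,None,fx=3.7,fy=3.7,interpolation=cv2.INTER_CUBIC))
E
```

```text
(no output)
```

View pics/w1z.png

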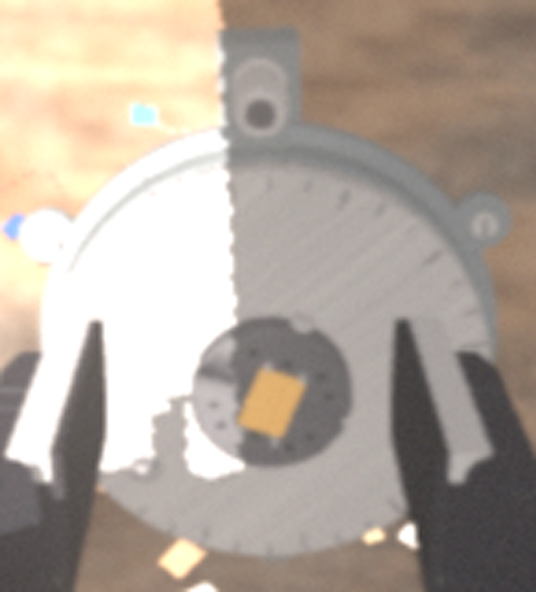

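```bash
python3 - <<'E'
from h import *
W=dict(np.load('w1.npz'))
f=lambda u,v,z:onz(W,185+u/3.7,150+v/3.7,z)
p=f(261,112,57);a=f(272,392,50);h=f(145,467,30.5)
print(p,a,h,np.linalg.norm((p-a)[:2]),np.linalg.norm((h-a)[:2]))
to(p[0],p[1],70,2.93)
E
```

```text
[430.40514795  -2.57725198  57.        ] [525.28368037 -19.93886615  50.        ] [557.42848816 -72.62554796  30.5       ] 96.45393491657524 61.718515109412266
pos [430.9  -6.4 190.1] rot [-3.142 -0.     2.918] F [-0.1 -0.2 -0.4] t 2.15
shift [0.026 0.072 2.402] turn [-0.   -0.   -0.11]
```

Request:
drive_tool(
  plan=[
    {"x": 0.024,"y": 0.06,"z": 0.7,"ax": 0,"ay": 0,"az": -0.1,"hand": 45},
    {"x": 0.024,"y": 0.06,"z": 1.4,"ax": 0,"ay": 0,"az": -0.1,"hand": 45},
    {"x": 0.024,"y": 0.06,"z": 2.0,"ax": 0,"ay": 0,"az": -0.1,"hand": 45},
    {"x": 0.024,"y": 0.06,"z": 2.4,"ax": 0,"ay": 0,"az": -0.1,"hand": 45},
    {"x": 0.024,"y": 0.06,"z": 2.4,"ax": 0,"ay": 0,"az": -0.1,"hand": 45},
  ],
)

```text
clock: 2.65
eef_pos: [428.6, -3.3, 68.1]
tcp_rot: [-3.141, -0.005, 2.929]
contact_force: [-0.4, -0.5, -0.4]
opening: 0.527
grasp_force: 0.0
```

```bash
python3 - <<'E'
from h import *
to(430.4,-3.2,30,2.93)
im=imaging.grab_frame('wrist')[:,:,::-1]
W=imaging.camera_info('wrist'); np.savez('w2.npz',**W)
p=proj(W,(430.4,-3.2,57)); h=proj(W,(556,-75,30.5)); print(p,h)
def cr(q,n): 
    u,v=np.int32(q); return cv2.resize(im[max(v-n,0):v+n,max(u-n,0):u+n],(390,390))
cv2.imwrite('pics/w2.png',cv2.resize(im,(780,585)))
E
```

```text
pos [428.6  -3.3  68.1] rot [-3.141 -0.005  2.929] F [-0.4 -0.5 -0.4] t 2.65
shift [-0.039  0.01   0.762] turn [-0.01 -0.04 -0.01]
[252.53072175 237.74816559] [203.50309779 360.53054993]
```

View pics/w2.png

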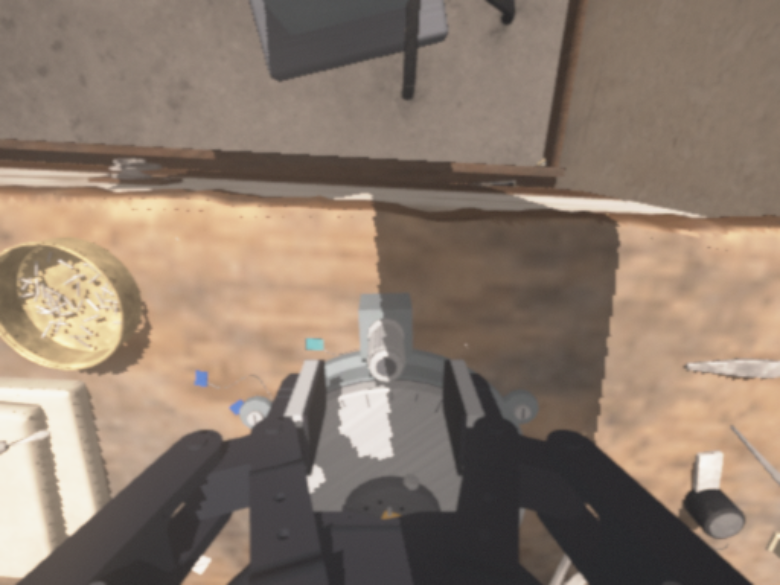

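The pin top is at (386,366) in the 1.52x picture, which puts the pin at about (432,-2.6), between the open fingers. I'll go down and grip.

Request:
drive_tool(
  plan=[
    {"x": -0.067,"y": 0.03,"z": 0.2,"ax": 0,"ay": 0,"az": 0,"hand": 45},
    {"x": -0.067,"y": 0.03,"z": 0.5,"ax": 0,"ay": 0,"az": 0,"hand": 45},
    {"x": -0.067,"y": 0.03,"z": 0.75,"ax": 0,"ay": 0,"az": 0,"hand": 45},
    {"x": -0.067,"y": 0.03,"z": 0.75,"ax": 0,"ay": 0,"az": 0,"hand": 45},
    {"x": -0.067,"y": 0.03,"z": 0.75,"ax": 0,"ay": 0,"az": 0,"hand": 22},
    {"x": -0.067,"y": 0.03,"z": 0.75,"ax": 0,"ay": 0,"az": 0,"hand": 14},
    {"x": -0.067,"y": 0.03,"z": 0.75,"ax": 0,"ay": 0,"az": 0,"hand": 10},
    {"x": -0.067,"y": 0.03,"z": 0.75,"ax": 0,"ay": 0,"az": 0,"hand": 10},
  ],
  grip_force=40,
)

```text
clock: 3.5
eef_pos: [434.9, -2.5, 33.5]
tcp_rot: [3.142, 0.002, 2.931]
contact_force: [0.1, -2.3, 6.7]
opening: 0.166
grasp_force: 39.2
```

```bash
python3 - <<'E'
from h import *
to(431,-3,100,2.93); s=monitor.sense(); print(s['opening'],s['grasp_force'],s['wrist_torque'])
E
```

```text
pos [434.9  -2.5  33.5] rot [3.142e+00 2.000e-03 2.931e+00] F [ 0.1 -2.3  6.7] t 3.5
shift [ 0.072 -0.025 -1.33 ] turn [0.   0.02 0.01]
0.16590799475203089 39.20804634690285 [-0.55120956  0.16168107 -0.01610793]
```

Opening is 14 mm at 39 N, so the pin is held. I'll lift it straight out and check.

Request:
drive_tool(
  plan=[
    {"x": 0,"y": 0,"z": -0.1,"ax": 0,"ay": 0,"az": 0,"hand": 8},
    {"x": 0,"y": 0,"z": -0.3,"ax": 0,"ay": 0,"az": 0,"hand": 8},
    {"x": 0,"y": 0,"z": -0.6,"ax": 0,"ay": 0,"az": 0,"hand": 8},
    {"x": 0,"y": 0,"z": -0.9,"ax": 0,"ay": 0,"az": 0,"hand": 8},
    {"x": 0,"y": 0,"z": -1.2,"ax": 0,"ay": 0,"az": 0,"hand": 8},
    {"x": 0,"y": 0,"z": -1.3,"ax": 0,"ay": 0,"az": 0,"hand": 8},
    {"x": 0,"y": 0,"z": -1.3,"ax": 0,"ay": 0,"az": 0,"hand": 8},
    {"x": 0,"y": 0,"z": -1.3,"ax": 0,"ay": 0,"az": 0,"hand": 8},
  ],
)

```text
clock: 4.3
eef_pos: [433.8, -2.2, 97.5]
tcp_rot: [3.142, -0.0, 2.931]
contact_force: [-0.5, 0.5, -0.8]
opening: 0.161
grasp_force: 39.0
```

```bash
python3 - <<'E'
from h import *
to(554,-75,95,2.0); s=monitor.sense(); print(s['opening'],s['grasp_force'],s['wrist_torque'])
ims=[]
for n in ("scene","side"):
    im=imaging.grab_frame(n)[:,:,::-1]; c=imaging.camera_info(n); u,v=np.int32(proj(c,(500,-25,50)))
    cv2.imwrite(f'pics/{n}3f.png',im); print(n,u,v)
    ims.append(cv2.resize(im[v-60:v+60,u-60:u+60],(400,400),interpolation=cv2.INTER_CUBIC))
cv2.imwrite('pics/l3.png',np.hstack(ims))
E
```

```text
pos [433.8  -2.2  97.5] rot [ 3.142 -0.     2.931] F [-0.5  0.5 -0.8] t 4.3
shift [-2.654 -0.92   0.049] turn [-0.   -0.    8.89]
0.16119322585562687 38.97556185722351 [-0.01807639  0.01554981  0.00254746]
scene 313 191
side 240 235
```

View pics/l3.png

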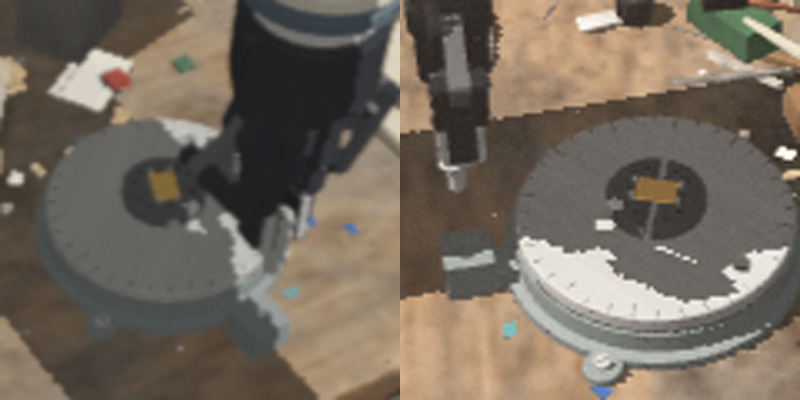

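The pin is held upright, and in the side view the hole shows at crop (742,264). I'll calibrate against the known nose position and move above the hole.

```bash
python3 - <<'E'
from h import *
D=imaging.camera_info("side");S=imaging.camera_info("scene")
print("nose side",onz(D,196.5,231.4,67), "pred px",proj(D,(433.8,-2.2,67)),proj(D,(432,-2.2,67)))
print("hole side",onz(D,282.6,254.7,30.5))
# ellipse of top's rim in side0 by edges: sample bright/dark rim via holder ring too
o1,d1=ray(D,282.6,254.7);
to(555,-75.5,95,2.0)
E
```

```text
nose side [429.15151466  -1.97368368  67.        ] pred px [199.16232749 230.72981621] [198.14809286 231.02315708]
hole side [556.96683421 -77.5349462   30.5       ]
pos [433.6  -2.3  97.1] rot [-3.141e+00 -1.000e-03  2.931e+00] F [ 0.   0.9 -1.5] t 4.4
shift [-2.681 -0.924  0.039] turn [-0.01 -0.01  8.89]
```

Request:
drive_tool(
  plan=[
    {"x": -0.4,"y": -0.12,"z": 0,"ax": 0,"ay": 0,"az": 1.2,"hand": 8},
    {"x": -0.8,"y": -0.27,"z": 0,"ax": 0,"ay": 0,"az": 2.5,"hand": 8},
    {"x": -1.2,"y": -0.42,"z": 0,"ax": 0,"ay": 0,"az": 3.8,"hand": 8},
    {"x": -1.6,"y": -0.57,"z": 0,"ax": 0,"ay": 0,"az": 5.1,"hand": 8},
    {"x": -2,"y": -0.72,"z": 0,"ax": 0,"ay": 0,"az": 6.4,"hand": 8},
    {"x": -2.4,"y": -0.86,"z": 0,"ax": 0,"ay": 0,"az": 7.7,"hand": 8},
    {"x": -2.75,"y": -0.96,"z": 0,"ax": 0,"ay": 0,"az": 8.9,"hand": 8},
    {"x": -2.75,"y": -0.96,"z": 0.1,"ax": 0,"ay": 0,"az": 8.9,"hand": 8},
  ],
)

```text
clock: 5.2
eef_pos: [560.7, -79.0, 92.3]
tcp_rot: [3.14, 0.001, 1.996]
contact_force: [0.5, 0.0, -1.0]
opening: 0.165
grasp_force: 39.0
```

Request:
drive_tool(
  plan=[
    {"x": 0,"y": 0,"z": 0.15,"ax": 0,"ay": 0,"az": 0,"hand": 8},
    {"x": 0,"y": 0,"z": 0.3,"ax": 0,"ay": 0,"az": 0,"hand": 8},
    {"x": 0,"y": 0,"z": 0.3,"ax": 0,"ay": 0,"az": 0,"hand": 8},
    {"x": 0,"y": 0,"z": 0.3,"ax": 0,"ay": 0,"az": 0,"hand": 8},
  ],
)

```text
clock: 5.6
eef_pos: [557.7, -77.6, 77.2]
tcp_rot: [-3.141, -0.001, 2.0]
contact_force: [-0.3, 0.1, -0.7]
opening: 0.166
grasp_force: 39.0
```

```bash
python3 - <<'E'
from h import *
to(558,-78,75,2.0)
ims=[]
for n in ("scene","side"):
    im=imaging.grab_frame(n)[:,:,::-1]; c=imaging.camera_info(n); u,v=np.int32(proj(c,(556,-76,40)))
    cv2.imwrite(f'pics/{n}4f.png',im); print(n,u,v)
    ims.append(cv2.resize(im[v-35:v+35,u-35:u+35],(400,400),interpolation=cv2.INTER_CUBIC))
cv2.imwrite('pics/l4.png',np.clip(np.hstack(ims)*1.5,0,255).astype(np.uint8))
E
```

```text
pos [557.7 -77.6  77.2] rot [-3.141e+00 -1.000e-03  2.000e+00] F [-0.3  0.1 -0.7] t 5.6
shift [-0.009  0.002  0.044] turn [-0.01 -0.01  0.  ]
scene 309 168
side 281 250
```

View pics/l4.png

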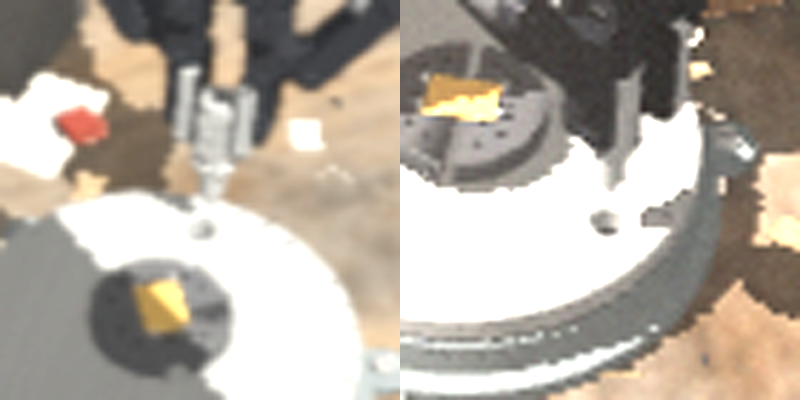

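Both views show the nose just above the hole. Scene crop: nose (210,203), hole (203,229). Side crop: nose (612,185), hole (607,220).

```bash
python3 - <<'E'
from h import *
D=imaging.camera_info("side");S=imaging.camera_info("scene")
def tri(a,b):
    A=[];y=[]
    for c,(u,v) in((S,a),(D,b)):
        o,d=ray(c,u,v); d/=np.linalg.norm(d); P=np.eye(3)-np.outer(d,d); A.append(P); y.append(P@o)
    return np.linalg.lstsq(np.vstack(A),np.hstack(y),rcond=None)[0]
s=lambda u,v:(274+u/5.714,133+v/5.714); d=lambda u,v:(246+(u-400)/5.714,215+v/5.714)
print("nose",tri(s(210,203),d(612,185)),onz(S,*s(210,203),46.7),onz(D,*d(612,185),46.7))
print("hole",tri(s(203,229),d(607,220)),onz(S,*s(203,229),30.5),onz(D,*d(607,220),30.5))
E
```

```text
nose [555.53151712 -75.52325306  44.77356344] [550.77872975 -73.24614634  46.7       ] [558.06850777 -75.64201318  46.7       ]
hole [555.85346854 -74.77374231  29.29201485] [552.79438131 -73.38095369  30.5       ] [557.54665284 -74.80761712  30.5       ]
```

Nose and hole agree to within 1 mm, and the taper allows about 4 mm. I'll lower gently to the plate, expecting contact at TCP z of about 50.5.

Request:
drive_tool(
  plan=[
    {"x": 0.005,"y": 0.013,"z": 0.1,"ax": 0,"ay": 0,"az": 0,"hand": 8},
    {"x": 0.005,"y": 0.013,"z": 0.2,"ax": 0,"ay": 0,"az": 0,"hand": 8},
    {"x": 0.005,"y": 0.013,"z": 0.28,"ax": 0,"ay": 0,"az": 0,"hand": 8},
    {"x": 0.005,"y": 0.013,"z": 0.34,"ax": 0,"ay": 0,"az": 0,"hand": 8},
    {"x": 0.005,"y": 0.013,"z": 0.38,"ax": 0,"ay": 0,"az": 0,"hand": 8},
    {"x": 0.005,"y": 0.013,"z": 0.42,"ax": 0,"ay": 0,"az": 0,"hand": 8},
    {"x": 0.005,"y": 0.013,"z": 0.45,"ax": 0,"ay": 0,"az": 0,"hand": 8},
    {"x": 0.005,"y": 0.013,"z": 0.45,"ax": 0,"ay": 0,"az": 0,"hand": 8},
  ],
)

```text
clock: 6.5
eef_pos: [559.3, -77.4, 55.1]
tcp_rot: [3.141, 0.0, 1.999]
contact_force: [0.8, -0.1, -1.0]
opening: 0.16
grasp_force: 38.9
```

Request:
drive_tool(
  plan=[
    {"x": 0,"y": 0,"z": 0.03,"ax": 0,"ay": 0,"az": 0,"hand": 8},
    {"x": 0,"y": 0,"z": 0.06,"ax": 0,"ay": 0,"az": 0,"hand": 8},
    {"x": 0,"y": 0,"z": 0.09,"ax": 0,"ay": 0,"az": 0,"hand": 8},
    {"x": 0,"y": 0,"z": 0.12,"ax": 0,"ay": 0,"az": 0,"hand": 8},
    {"x": 0,"y": 0,"z": 0.12,"ax": 0,"ay": 0,"az": 0,"hand": 8},
  ],
)

```text
clock: 7.0
eef_pos: [559.5, -77.6, 49.8]
tcp_rot: [3.141, 0.0, 1.999]
contact_force: [-0.6, 1.8, 7.8]
opening: 0.161
grasp_force: 40.1
```

The pin is on the plate at z of about 50 with 8 N up. Circle geometry puts the axis at about (531.3,-23.9), or (60.4,-3.2) in the tool frame. I'll swing clockwise in 10° calls, turning the tool with the top.

Request:
drive_tool(
  plan=[
    {"x": -0.001,"y": -0.026,"z": 0,"ax": 0,"ay": 0,"az": 0.208,"hand": 8},
    {"x": -0.002,"y": -0.053,"z": 0,"ax": 0,"ay": 0,"az": 0.417,"hand": 8},
    {"x": -0.002,"y": -0.079,"z": 0,"ax": 0,"ay": 0,"az": 0.625,"hand": 8},
    {"x": -0.001,"y": -0.106,"z": 0,"ax": 0,"ay": 0,"az": 0.833,"hand": 8},
    {"x": 0,"y": -0.132,"z": 0,"ax": 0,"ay": 0,"az": 1.042,"hand": 8},
    {"x": 0.002,"y": -0.158,"z": 0,"ax": 0,"ay": 0,"az": 1.25,"hand": 8},
    {"x": 0.004,"y": -0.184,"z": 0,"ax": 0,"ay": 0,"az": 1.458,"hand": 8},
    {"x": 0.007,"y": -0.211,"z": 0,"ax": 0,"ay": 0,"az": 1.667,"hand": 8},
  ],
)

```text
clock: 7.8
eef_pos: [550.9, -81.5, 50.0]
tcp_rot: [3.138, 0.001, 1.823]
contact_force: [3.5, 2.9, 4.8]
opening: 0.162
grasp_force: 39.4
```

Request:
drive_tool(
  plan=[
    {"x": -0.001,"y": -0.026,"z": 0,"ax": 0,"ay": 0,"az": 0.208,"hand": 8},
    {"x": -0.002,"y": -0.053,"z": 0,"ax": 0,"ay": 0,"az": 0.417,"hand": 8},
    {"x": -0.002,"y": -0.079,"z": 0,"ax": 0,"ay": 0,"az": 0.625,"hand": 8},
    {"x": -0.001,"y": -0.106,"z": 0,"ax": 0,"ay": 0,"az": 0.833,"hand": 8},
    {"x": 0,"y": -0.132,"z": 0,"ax": 0,"ay": 0,"az": 1.042,"hand": 8},
    {"x": 0.002,"y": -0.158,"z": 0,"ax": 0,"ay": 0,"az": 1.25,"hand": 8},
    {"x": 0.004,"y": -0.184,"z": 0,"ax": 0,"ay": 0,"az": 1.458,"hand": 8},
    {"x": 0.007,"y": -0.211,"z": 0,"ax": 0,"ay": 0,"az": 1.667,"hand": 8},
  ],
)

```text
clock: 8.6
eef_pos: [540.7, -84.0, 50.0]
tcp_rot: [3.138, 0.001, 1.649]
contact_force: [4.1, 2.6, 5.2]
opening: 0.164
grasp_force: 39.4
```

Request:
drive_tool(
  plan=[
    {"x": 0.002,"y": -0.026,"z": 0,"ax": 0,"ay": 0,"az": 0.208,"hand": 8},
    {"x": 0.004,"y": -0.053,"z": 0,"ax": 0,"ay": 0,"az": 0.417,"hand": 8},
    {"x": 0.006,"y": -0.079,"z": 0,"ax": 0,"ay": 0,"az": 0.625,"hand": 8},
    {"x": 0.009,"y": -0.106,"z": 0,"ax": 0,"ay": 0,"az": 0.833,"hand": 8},
    {"x": 0.01,"y": -0.132,"z": 0,"ax": 0,"ay": 0,"az": 1.042,"hand": 8},
    {"x": 0.012,"y": -0.158,"z": 0,"ax": 0,"ay": 0,"az": 1.25,"hand": 8},
    {"x": 0.014,"y": -0.184,"z": 0,"ax": 0,"ay": 0,"az": 1.458,"hand": 8},
    {"x": 0.017,"y": -0.211,"z": 0,"ax": 0,"ay": 0,"az": 1.667,"hand": 8},
  ],
)

```text
clock: 9.4
eef_pos: [530.3, -84.3, 50.0]
tcp_rot: [3.138, 0.0, 1.474]
contact_force: [3.5, 0.0, 5.3]
opening: 0.165
grasp_force: 39.4
```

Request:
drive_tool(
  plan=[
    {"x": 0,"y": -0.026,"z": 0,"ax": 0,"ay": 0,"az": 0.208,"hand": 8},
    {"x": 0,"y": -0.053,"z": 0,"ax": 0,"ay": 0,"az": 0.417,"hand": 8},
    {"x": 0,"y": -0.079,"z": 0,"ax": 0,"ay": 0,"az": 0.625,"hand": 8},
    {"x": 0.001,"y": -0.106,"z": 0,"ax": 0,"ay": 0,"az": 0.833,"hand": 8},
    {"x": 0.002,"y": -0.132,"z": 0,"ax": 0,"ay": 0,"az": 1.042,"hand": 8},
    {"x": 0.004,"y": -0.158,"z": 0,"ax": 0,"ay": 0,"az": 1.25,"hand": 8},
    {"x": 0.006,"y": -0.184,"z": 0,"ax": 0,"ay": 0,"az": 1.458,"hand": 8},
    {"x": 0.009,"y": -0.211,"z": 0,"ax": 0,"ay": 0,"az": 1.667,"hand": 8},
  ],
)

```text
clock: 10.2
eef_pos: [519.8, -83.0, 50.0]
tcp_rot: [3.138, -0.0, 1.3]
contact_force: [4.0, -1.0, 5.4]
opening: 0.168
grasp_force: 39.4
```

Request:
drive_tool(
  plan=[
    {"x": 0,"y": -0.026,"z": 0,"ax": 0,"ay": 0,"az": 0.208,"hand": 8},
    {"x": 0,"y": -0.053,"z": 0,"ax": 0,"ay": 0,"az": 0.417,"hand": 8},
    {"x": 0,"y": -0.079,"z": 0,"ax": 0,"ay": 0,"az": 0.625,"hand": 8},
    {"x": 0.001,"y": -0.106,"z": 0,"ax": 0,"ay": 0,"az": 0.833,"hand": 8},
    {"x": 0.002,"y": -0.132,"z": 0,"ax": 0,"ay": 0,"az": 1.042,"hand": 8},
    {"x": 0.004,"y": -0.158,"z": 0,"ax": 0,"ay": 0,"az": 1.25,"hand": 8},
    {"x": 0.006,"y": -0.184,"z": 0,"ax": 0,"ay": 0,"az": 1.458,"hand": 8},
    {"x": 0.009,"y": -0.211,"z": 0,"ax": 0,"ay": 0,"az": 1.667,"hand": 8},
  ],
)

```text
clock: 11.0
eef_pos: [509.7, -79.9, 50.0]
tcp_rot: [3.138, -0.0, 1.125]
contact_force: [2.5, -3.6, 5.4]
opening: 0.163
grasp_force: 39.4
```

Request:
drive_tool(
  plan=[
    {"x": -0.003,"y": -0.026,"z": 0,"ax": 0,"ay": 0,"az": 0.208,"hand": 8},
    {"x": -0.006,"y": -0.053,"z": 0,"ax": 0,"ay": 0,"az": 0.417,"hand": 8},
    {"x": -0.008,"y": -0.079,"z": 0,"ax": 0,"ay": 0,"az": 0.625,"hand": 8},
    {"x": -0.009,"y": -0.106,"z": 0,"ax": 0,"ay": 0,"az": 0.833,"hand": 8},
    {"x": -0.01,"y": -0.132,"z": 0,"ax": 0,"ay": 0,"az": 1.042,"hand": 8},
    {"x": -0.01,"y": -0.158,"z": 0,"ax": 0,"ay": 0,"az": 1.25,"hand": 8},
    {"x": -0.008,"y": -0.184,"z": 0,"ax": 0,"ay": 0,"az": 1.458,"hand": 8},
    {"x": -0.006,"y": -0.211,"z": 0,"ax": 0,"ay": 0,"az": 1.667,"hand": 8},
  ],
)

```text
clock: 11.8
eef_pos: [499.8, -75.6, 49.9]
tcp_rot: [3.138, -0.001, 0.951]
contact_force: [2.7, -2.1, 4.0]
opening: 0.163
grasp_force: 39.4
```

Request:
drive_tool(
  plan=[
    {"x": 0,"y": -0.026,"z": 0,"ax": 0,"ay": 0,"az": 0.208,"hand": 8},
    {"x": 0,"y": -0.053,"z": 0,"ax": 0,"ay": 0,"az": 0.417,"hand": 8},
    {"x": 0,"y": -0.079,"z": 0,"ax": 0,"ay": 0,"az": 0.625,"hand": 8},
    {"x": 0.001,"y": -0.106,"z": 0,"ax": 0,"ay": 0,"az": 0.833,"hand": 8},
    {"x": 0.001,"y": -0.106,"z": 0,"ax": 0,"ay": 0,"az": 0.833,"hand": 8},
  ],
)

```text
clock: 12.3
eef_pos: [493.3, -71.6, 48.9]
tcp_rot: [-3.141, 0.001, 0.863]
contact_force: [0.1, -0.9, -0.6]
opening: 0.164
grasp_force: 38.9
```

The upward force vanished and z fell: the nose is at a socket. I'll ease down a little while inching on.

Request:
drive_tool(
  plan=[
    {"x": 0,"y": 0,"z": 0.02,"ax": 0,"ay": 0,"az": 0,"hand": 8},
    {"x": 0,"y": 0,"z": 0.04,"ax": 0,"ay": 0,"az": 0,"hand": 8},
    {"x": 0,"y": 0,"z": 0.06,"ax": 0,"ay": 0,"az": 0,"hand": 8},
    {"x": 0,"y": 0,"z": 0.06,"ax": 0,"ay": 0,"az": 0,"hand": 8},
  ],
)

```text
clock: 12.7
eef_pos: [493.7, -71.7, 45.9]
tcp_rot: [-3.141, 0.0, 0.864]
contact_force: [-0.3, 0.2, -0.2]
opening: 0.162
grasp_force: 39.0
```

Request:
drive_tool(
  plan=[
    {"x": 0,"y": 0,"z": 0.02,"ax": 0,"ay": 0,"az": 0,"hand": 8},
    {"x": 0,"y": 0,"z": 0.04,"ax": 0,"ay": 0,"az": 0,"hand": 8},
    {"x": 0,"y": 0,"z": 0.06,"ax": 0,"ay": 0,"az": 0,"hand": 8},
    {"x": 0,"y": 0,"z": 0.08,"ax": 0,"ay": 0,"az": 0,"hand": 8},
    {"x": 0,"y": 0,"z": 0.08,"ax": 0,"ay": 0,"az": 0,"hand": 8},
  ],
)

```text
clock: 13.2
eef_pos: [494.0, -71.8, 42.0]
tcp_rot: [3.141, -0.0, 0.864]
contact_force: [0.1, -0.0, -1.7]
opening: 0.162
grasp_force: 39.0
```

Request:
drive_tool(
  plan=[
    {"x": 0,"y": 0,"z": 0.02,"ax": 0,"ay": 0,"az": 0,"hand": 8},
    {"x": 0,"y": 0,"z": 0.04,"ax": 0,"ay": 0,"az": 0,"hand": 8},
    {"x": 0,"y": 0,"z": 0.06,"ax": 0,"ay": 0,"az": 0,"hand": 8},
    {"x": 0,"y": 0,"z": 0.07,"ax": 0,"ay": 0,"az": 0,"hand": 8},
    {"x": 0,"y": 0,"z": 0.07,"ax": 0,"ay": 0,"az": 0,"hand": 8},
  ],
)

```text
clock: 13.7
eef_pos: [494.7, -72.0, 39.8]
tcp_rot: [3.14, -0.001, 0.865]
contact_force: [-4.0, -1.1, 16.4]
opening: 0.165
grasp_force: 40.9
```

The pin bottomed at z = 39.8 (39.5 expected), so the collar is on the top. I'll ease the load, open, and rise.

Request:
drive_tool(
  plan=[
    {"x": 0,"y": 0,"z": -0.03,"ax": 0,"ay": 0,"az": 0,"hand": 8},
    {"x": 0,"y": 0,"z": -0.03,"ax": 0,"ay": 0,"az": 0,"hand": 8},
    {"x": 0,"y": 0,"z": -0.03,"ax": 0,"ay": 0,"az": 0,"hand": 20},
    {"x": 0,"y": 0,"z": -0.03,"ax": 0,"ay": 0,"az": 0,"hand": 35},
    {"x": 0,"y": 0,"z": -0.03,"ax": 0,"ay": 0,"az": 0,"hand": 45},
    {"x": 0,"y": 0,"z": -0.03,"ax": 0,"ay": 0,"az": 0,"hand": 45},
  ],
)

```text
clock: 14.3
eef_pos: [493.8, -71.7, 40.0]
tcp_rot: [-3.141, 0.0, 0.864]
contact_force: [-0.0, -0.4, 0.8]
opening: 0.526
grasp_force: 0.0
```

Request:
drive_tool(
  plan=[
    {"x": 0,"y": 0,"z": -0.2,"ax": 0,"ay": 0,"az": 0,"hand": 45},
    {"x": 0,"y": 0,"z": -0.6,"ax": 0,"ay": 0,"az": 0,"hand": 45},
    {"x": 0,"y": 0,"z": -1.1,"ax": 0,"ay": 0,"az": 0,"hand": 45},
    {"x": 0,"y": 0,"z": -1.7,"ax": 0,"ay": 0,"az": 0,"hand": 45},
    {"x": 0,"y": 0,"z": -2.3,"ax": 0,"ay": 0,"az": 0,"hand": 45},
    {"x": 0,"y": 0,"z": -2.6,"ax": 0,"ay": 0,"az": 0,"hand": 45},
    {"x": 0,"y": 0,"z": -2.6,"ax": 0,"ay": 0,"az": 0,"hand": 45},
  ],
)

```text
clock: 15.0
eef_pos: [495.5, -72.0, 173.0]
tcp_rot: [3.137, -0.003, 0.864]
contact_force: [0.7, -0.1, -0.6]
opening: 0.53
grasp_force: 0.0
```

```bash
python3 - <<'E'
from h import *
to(490,-70,170,.86)
ims=[]
for n in ("scene","side"):
    im=imaging.grab_frame(n)[:,:,::-1]; c=imaging.camera_info(n); u,v=np.int32(proj(c,(510,-40,40)))
    ims.append(cv2.resize(im[v-50:v+50,u-50:u+50],(400,400),interpolation=cv2.INTER_CUBIC))
cv2.imwrite('pics/l5.png',np.hstack(ims))
E
```

```text
pos [495.5 -72.  173. ] rot [ 3.137e+00 -3.000e-03  8.640e-01] F [ 0.7 -0.1 -0.6] t 15.0
shift [-0.041 -0.11   0.059] turn [ 0.04 -0.03  0.04]
```

View pics/l5.png

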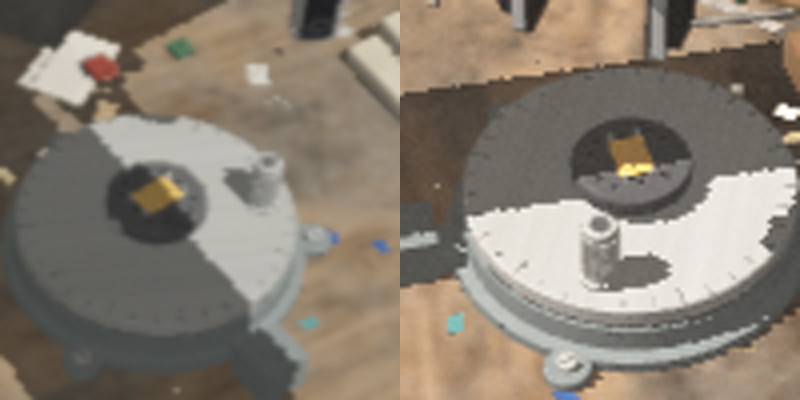

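The pin stands upright with its collar on the top, at scene crop (265,180) and side crop (600,250), and the gripper is clear.

```bash
python3 -c "
from rig import r
print(r.sign_off())"
```

```text
the job is handed in; nothing more can be done
None
```

The turntable is locked: I swung the top about 65° clockwise until the index pin dropped into a socket. It went fully home with its collar on the top; the gripper is clear and the job was handed in at about 15 s.

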